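# Make room in the ski-room row for the thermometer case

## Task

In the tight row on the oak shelf, slide the steel mug a little away from the green lunch box and stand the silver thermometer case upright in the gap between them, square to the lunch box and in line with it and the mug. Keep the row close: the case should have no more than about a finger's width (15 mm) of free space on either side. Leave the orange case where it stands and knock none of these over.

Things in the scene. Friction and masses are not known exactly. Their poses are not given: they have to be found in the camera images.
- thermometer: silver hard case with a thermometer in it, a plain upright block on its small end, to the left or right of the robot's centre: 44 mm along its own x, 34 mm along y, 115 mm tall, about 180 g, with a black seam and a round white dial on its -x face. Origin at the centre of its underside, z up. In the row its y axis lies along the row, so fingers closing along x have room; either way round will do.
- lunch_box: green plastic lunch box, middle of the row, loose, about 450 g: 60 mm along its own x, 120 mm along y, 105 mm tall, white clips front and back. Origin at the centre of its underside, z up. The row runs along its y axis; its -x face looks roughly to the robot. The mug stands 1 to 3 mm off one end (+y or -y, it varies), a round blue tin (68 mm across, 88 mm tall) off the other.
- mug: open stainless steel mug, loose, about 250 g: 68 mm in diameter, 95 mm tall, wall 3 mm, inner floor 5 mm up. Origin at the centre of its underside, z up. Handle along its own -x, roughly to the robot, in front of the row: an upright bar 62 mm from the mug's axis, 14 mm wide (along y), 8 mm thick, from 21 to 83 mm up, with flat arms at top and bottom. Pinched across its width from above, it slides the mug.
- orange_case: orange plastic case with a black band, much like the silver one in shape and not to be moved: 44 x 34 mm, 100 mm tall, standing on the other side of the shelf from the silver case. Origin at the centre of its underside, z up.
Mind the look-alikes: they are no part of the job. Of the things that look like the mug, the smaller one is meant.

How it is judged (in metres and radians):
At the end, for the whole second after the job is handed in: Silver case upright (6 deg) on the shelf between lunch box and mug, at most 20 mm of free space to the box and 25 mm to the mug, within 20 mm of the box's centre line (mug within 30 mm), square to the box within 11 deg; mug and box upright on the shelf; all at rest (((y of thermometer in the frame of lunch_box between 0.073 and 0.098 m and y of mug in the frame of lunch_box above 0.12 m) or (y of thermometer in the frame of lunch_box between -0.098 and -0.073 m and y of mug in the frame of lunch_box below -0.12 m)) and horizontal distance between thermometer and mug below 0.077 m and x of thermometer in the frame of lunch_box between -0.02 and 0.02 m and x of mug in the frame of lunch_box between -0.03 and 0.03 m and angle between the x axis of thermometer and the x axis of lunch_box, either way round below 0.2 rad and height (world z) of each of thermometer, mug, lunch_box below 0.008 m and angle between each of thermometer, mug, lunch_box's own z axis and vertical below 0.1 rad and linear speed of each of thermometer, mug, lunch_box below 0.02 m/s); the robot touches nothing.
It fails at once if the orange case is moved by more than 20 mm (distance of orange_case from where it was at the start of the episode above 0.02 m).
It fails at once if the mug, lunch box, silver case or orange case is knocked over (tilted more than 40 degrees) (angle between any of mug, lunch_box, thermometer, orange_case's own z axis and vertical above 0.7 rad).
It also fails if it takes over 54 s, if anything falls off the work surface, if the arm or the gripper's body presses on something with over 40 N, if the wrist force passes 120 N, or if a joint passes its speed limit or range.

## Robot

A 6-joint arm with a two-finger parallel gripper is mounted at the origin on the work surface. World frame = base frame: x ahead of the robot, y to its left, z up, the work surface at z = 0. Lengths are in m, angles in degrees, forces in N, time in s.
With the tool pointing down it reaches from about 0.35 to 0.975 m from the base axis. Payload 7.1 kg.
Tool frame: the origin (TCP) lies midway between the tips of the shut fingers; the grasp point (between the pads) lies 19 mm behind it; x points along the fingers, y is the direction in which the jaws open and shut, and the axes are right-handed (so a half turn about x gives the same grasp; the last joint's range is limited). The gripper opens to 88 mm and grips with 3 to 60 N. Pads are 20 mm wide; open, the fingers measure 115 mm over their backs; the gripper's body (75 mm by 178 mm) begins 61 mm behind the grasp point.
Start: joints at [73.396, 24.242, 93.386, -0, 62.372, -1.089], TCP at [0.167, 0.602, 0.223] pointing down, gripper open.
Joint ranges: [-172.04, 172.04], [-51.8, 120.97], [4.93, 147.93], [-75.15, 255.16], [6.16, 154.13], [-145.62, 145.62]. Speed limits (degrees/s): [136.94, 136.94, 172.46, 180, 180, 180].

## Interface

Orientations are given as [roll, pitch, yaw] about the fixed x, y, z axes, in that order (R = Rz(yaw) Ry(pitch) Rx(roll)).
In Python, from rig import sensors, vision, finish_job gives the robot as it stands.
- The arm moves only by the tool play_rows, never from a script. Its argument "rows" is a list of rows, each a list of 3 entries, a list of its own where there are three numbers: the shift along the tool's x, y, z in cm, then the turn, a rotation vector about the tool's x, y, z in degrees, then the finger opening in cm, from 0 to 8.78. A call has 1 to 20 rows; each row is the pose to reach, as a shift and turn from the pose commanded when the call began, along the tool's axes at that moment; what a row does not reach only later rows make up. A row lasts 1/8 s, in which the tool goes at most 62.5 mm and 10.7 degrees, less where a joint would pass 70% of its speed; a pose out of reach is approached as far as the arm can. A call with a gripper value outside its range is refused whole. The fingers move at their own pace and stop on an object; "force" is the grip in N (left out, the last holds). Time passes only in rows, so rows that repeat a pose let the fingers close. It gives the time, the measured TCP pose, the force and the opening at its end, in the units of the state.
- sensors.get_state(): the state, without advancing time (a new reading comes with each control period).
- vision.snapshot(name): name is "scene" or "side" or "wrist"; returns the picture (480x640x3 uint8, red, green, blue); there is no depth.
- vision.get_calibration(name): a dict with "fx", "fy", "cx", "cy" (pixels), "rvec" (rotation vector, rad) and "tvec" (3), from world to camera coordinates, as OpenCV has them; the wrist camera has in their place "hand_eye" (4x4, takes a point from camera to tool coordinates, whose origin is the TCP and whose axes are the tool frame's). Camera axes: x right, y down, z forward; pixel columns grow to the right and rows downward; lengths in m; the calibration is good to about 2 mm. A picture is of the moment at which its call begins: read the wrist's pose just before it. get_calibration takes no time and is no camera call.
- finish_job(): hands the job in, once; it reports no verdict.
The state is a dict: "time": time; "joints": joint angles; "joint_velocities": joint speeds; "effort": joint torques, N m; "tcp_pos": TCP position; "orientation": TCP orientation; "contact_force": force on the tool from outside, world axes, zero at the start; "torque": the same for the moment, N m; "gripper_width": opening from 0.0 (shut) to 1.0 (fully open).
Only numpy, scipy, OpenCV 4.12 (cv2) and the standard library are available. Lean on these libraries where they do the work, as an engineer would, in place of code of your own. Each camera call takes 0.05 s, during which the arm holds its last target.

## Working session

There is one attempt and no reset: what is moved stays moved. The work goes in short steps, Python scripts to look and compute and a tool call to move; the robot and the scene stay as the last step left them, time stands still between calls to the robot, and variables do not carry over. Pictures are saved under pics/ and viewed, and the job is handed in when it is done.

Besides the shell and the picture viewer there is one more tool, called after ">>>" as name(argument=value, ...) on one line, values as JSON. play_rows: Moves the arm, as the interface text tells. Its arguments: {"type":"object","properties":{"rows":{"type":"array","items":{"type":"array"}},"force":{"type":"number"}},"required":["rows"]}

```bash
ls; mkdir -p pics; cat > h.py <<'E'
import numpy as np, cv2
from rig import sensors, vision, finish_job
def save(img,name): cv2.imwrite('pics/'+name+'.png', img[:,:,::-1])
def Rrpy(o):
    from scipy.spatial.transform import Rotation as R
    return R.from_euler('xyz',o,degrees=True).as_matrix()
E
python3 - <<'E'
from h import *
s=sensors.get_state(); print(s)
for n in ['scene','side','wrist']:
    print(n,vision.get_calibration(n)); save(vision.snapshot(n),n+'0')
E
```

```text
pics
{'time': 0.0, 'joints': array([ 7.33956176e+01,  2.42858073e+01,  9.34313417e+01,  4.67899186e-04,
        6.23721132e+01, -1.08630581e+00]), 'joint_velocities': array([ 0.0619115 , -0.03490752,  0.00484338,  0.01225932,  0.00113537,
        0.02889508]), 'effort': array([ 1.92716194e-03, -5.44618142e+01, -2.73647600e+01,  6.44974876e-02,
        2.27526360e-02, -1.34211159e-04]), 'tcp_pos': array([0.16700317, 0.60169546, 0.22188733]), 'orientation': array([ -91.35217813,   89.91073697, -106.87047207]), 'contact_force': array([-0.38501745, -0.20796357, -0.1849442 ]), 'torque': array([-0.04881752,  0.02940406, -0.01679519]), 'gripper_width': 0.9996863615379231}
scene {'fx': 493.5851291493152, 'fy': 493.5851291493152, 'cx': 318.207825616259, 'cy': 243.99230122971633, 'rvec': array([ 1.03841521,  2.35453958, -1.09570017]), 'tvec': array([ 0.38778701, -0.24811965,  1.36288258])}
side {'fx': 610.7791449387764, 'fy': 610.7791449387764, 'cx': 321.93406012558916, 'cy': 237.74337144754804, 'rvec': array([ 2.12862706, -0.82057688,  0.39604469]), 'tvec': array([-0.42432469,  0.27175248,  0.95686724])}
wrist {'fx': 384.50033195735386, 'fy': 384.50033195735386, 'cx': 319.8898855935941, 'cy': 234.8949200441373, 'hand_eye': array([[ 1.61397182e-04, -3.06217250e-01,  9.51961643e-01,
        -1.62834333e-01],
       [ 9.99999907e-01, -3.31734167e-04, -2.76250512e-04,
        -8.74643472e-05],
       [ 4.00390875e-04,  9.51961599e-01,  3.06217168e-01,
        -8.65744982e-02],
       [ 0.00000000e+00,  0.00000000e+00,  0.00000000e+00,
         1.00000000e+00]])}
```

View pics/scene0.png

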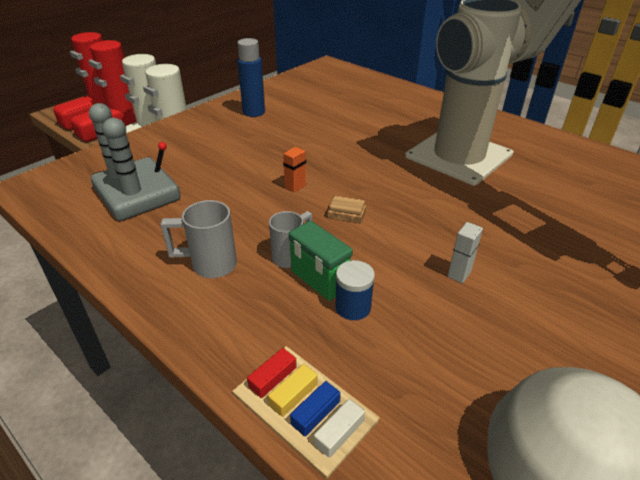

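View pics/side0.png

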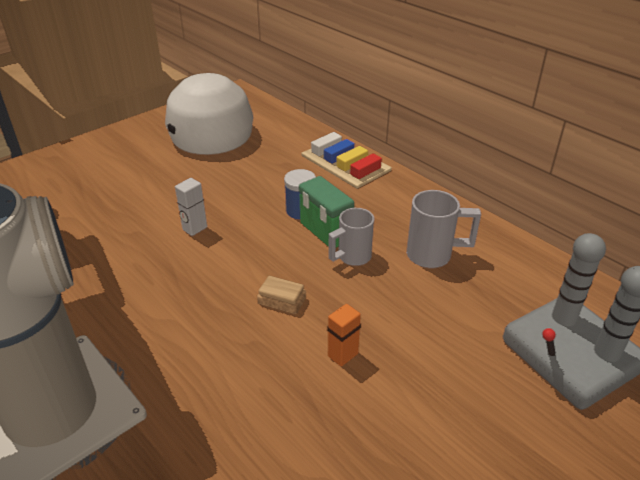

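View pics/wrist0.png

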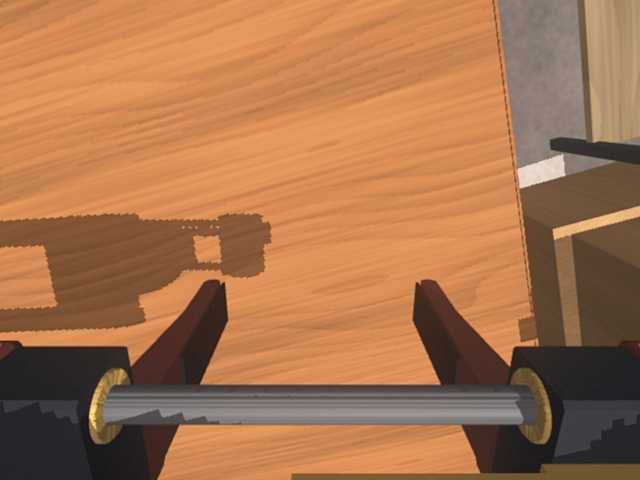

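The scene view shows the small mug (285,238), green box (320,260), blue tin (354,290), silver case (465,252) and orange case (294,170). In the side view they are at mug (355,237), box (326,210), silver (191,207) and orange (344,335). The wrist camera sees only empty shelf. I'll crop in for corners.

```bash
python3 - <<'E'
from h import *
def crop(n,x0,y0,x1,y1,k,out):
    im=cv2.imread(f'pics/{n}.png')[y0:y1,x0:x1]
    im=cv2.resize(im,None,fx=k,fy=k,interpolation=cv2.INTER_CUBIC)
    for x in range(x0,x1,10):
        cv2.line(im,((x-x0)*k,0),((x-x0)*k,6 if x%50 else 16),(0,0,255),1)
        if x%20==0: cv2.putText(im,str(x),((x-x0)*k,26),0,.35,(0,255,255),1)
    for y in range(y0,y1,10):
        cv2.line(im,(0,(y-y0)*k),(6,(y-y0)*k),(0,0,255),1)
        if y%20==0: cv2.putText(im,str(y),(8,(y-y0)*k+4),0,.35,(0,255,255),1)
    return im
a=crop('scene0',255,200,385,325,6,'');cv2.imwrite('pics/c1.png',a[:600])
a=np.vstack([crop('scene0',255,195,385,325,4,'')]);b=crop('scene0',435,215,495,290,4,'')
cv2.imwrite('pics/c1.png',crop('scene0',260,200,385,325,4,''))
cv2.imwrite('pics/c2.png',crop('side0',275,165,385,275,5,''))
x=np.zeros((480,600,3),np.uint8);p=crop('scene0',440,215,490,290,6,'');q=crop('side0',165,170,215,245,6,'')
x[:450,:300]=p;x[:450,300:]=q;cv2.imwrite('pics/c3.png',x)
E
```

```text
(no output)
```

View pics/c1.png

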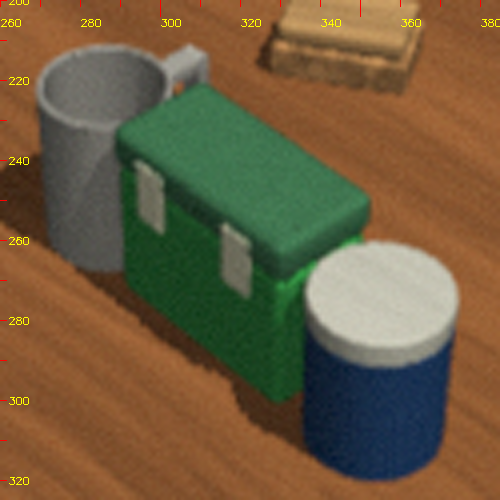

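View pics/c2.png

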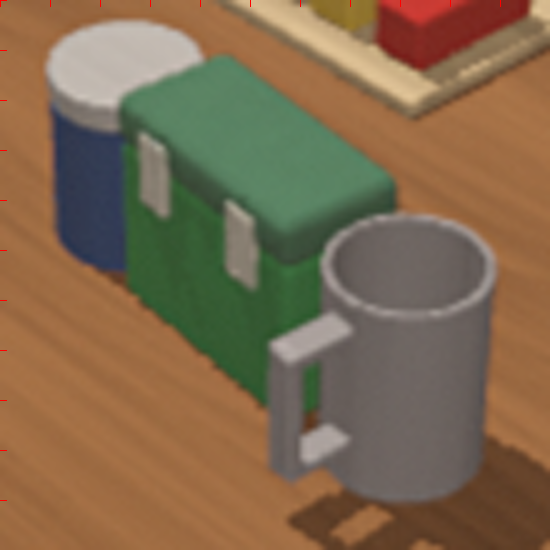

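View pics/c3.png

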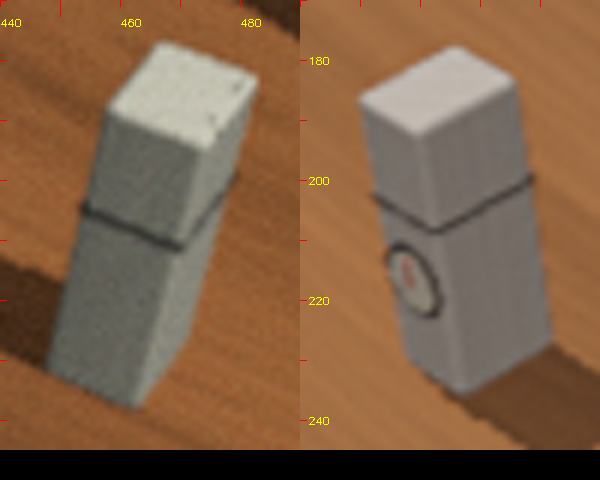

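```bash
cat >> h.py <<'E'
def cam(n):
    c=vision.get_calibration(n); K=np.array([[c['fx'],0,c['cx']],[0,c['fy'],c['cy']],[0,0,1.]])
    return K,cv2.Rodrigues(c['rvec'])[0],np.array(c['tvec'])
def wcam(state):
    c=vision.get_calibration('wrist'); K=np.array([[c['fx'],0,c['cx']],[0,c['fy'],c['cy']],[0,0,1.]])
    T=np.eye(4);T[:3,:3]=Rrpy(state['orientation']);T[:3,3]=state['tcp_pos']
    W=np.linalg.inv(T@c['hand_eye']); return K,W[:3,:3],W[:3,3]
def toplane(C,uv,z):
    K,R,t=C; uv=np.atleast_2d(uv).astype(float)
    d=(np.linalg.inv(K)@np.c_[uv,np.ones(len(uv))].T).T@R; o=-R.T@t
    return o+d*((z-o[2])/d[:,2])[:,None]
def tri(C1,a,C2,b):
    P=[C[0]@np.c_[C[1],C[2]] for C in (C1,C2)]
    X=cv2.triangulatePoints(P[0],P[1],np.atleast_2d(a).astype(float).T,np.atleast_2d(b).astype(float).T)
    return (X[:3]/X[3]).T
def proj(C,X):
    K,R,t=C; p=(R@np.atleast_2d(X).T).T+t; p=p@K.T; return p[:,:2]/p[:,2:]
E
python3 - <<'E'
from h import *
np.set_printoptions(precision=4,suppress=True)
S,D=cam('scene'),cam('side')
# silver top: which scene corner matches which side corner: test via plane
a=np.array([(466.7,222),(482.8,228),(474.7,239.7),(458,233)]);b=np.array([(191.3,177.7),(200.8,183.7),(184.5,192.3),(175,186.3)])
A=toplane(S,a,.115);B=toplane(D,b,.115);print('silver',A,B,A.mean(0),B.mean(0))
for k in range(4):
    X=tri(S,a,D,np.roll(b,k,0)); e=np.abs(proj(S,X)-a).max(); print(k,e,X[:,2])
print('bottom',toplane(S,[(448,277),(462.8,282.8),(471.2,271.7)],0),toplane(D,[(183.7,229.5),(192.2,235.5),(207.2,227)],0))
a=np.array([(310.8,221),(290,232.5),(330,262.5),(352,249)]);b=np.array([(320,176.4),(299.4,185),(332,211.4),(353.6,201.6)])
A=toplane(S,a,.105);B=toplane(D,b,.105);print('box',A,B,A.mean(0),B.mean(0))
for k in range(4):
    X=tri(S,a,D,np.roll(b,k,0)); e=np.abs(proj(S,X)-a).max(); print(k,e,X[:,2])
# mug rim by hand: extremes scene (left,top,right,bottom), ellipse centre
cs=np.array([[260+103/4,200+86/4]]);cd=np.array([[275+408/5,165+265/5]])
print('mug',toplane(S,cs,.095),toplane(D,cd,.095),tri(S,cs,D,cd))
# handle top (scene tip, side corner tips)
print('handle',toplane(D,[(275+270/5,165+347/5),(275+288/5,165+360/5)],.083), toplane(S,[(260+193/4,200+46/4),(260+208/4,200+56/4)],.083))
cs=[(260+380/4,200+286/4-2)];cd=[(275+126/5,165+62/5)]
print('tin',toplane(S,cs,.088),toplane(D,cd,.088))
print('orange',toplane(S,[(295,153)],.1),toplane(D,[(344,317)],.1))
E
```

```text
silver [[0.4097 0.2302 0.115 ]
 [0.4058 0.2618 0.115 ]
 [0.4471 0.2676 0.115 ]
 [0.4504 0.2352 0.115 ]] [[0.442  0.2583 0.115 ]
 [0.4442 0.2265 0.115 ]
 [0.4028 0.2224 0.115 ]
 [0.4001 0.2535 0.115 ]] [0.4282 0.2487 0.115 ] [0.4223 0.2402 0.115 ]
0 14.468999092263346 [0.1303 0.1153 0.0907 0.1079]
1 8.065359021644326 [0.1192 0.1231 0.103  0.0994]
2 0.9286820368720328 [0.1111 0.1113 0.1112 0.1111]
3 7.344028816313994 [0.1225 0.1033 0.0991 0.1193]
bottom [[0.4474 0.2348 0.    ]
 [0.4421 0.265  0.    ]
 [0.4021 0.2613 0.    ]] [[0.4037 0.2562 0.    ]
 [0.4059 0.2264 0.    ]
 [0.4462 0.2297 0.    ]]
box [[ 0.5981  0.0007  0.105 ]
 [ 0.6505 -0.0039  0.105 ]
 [ 0.6628  0.1071  0.105 ]
 [ 0.6087  0.1124  0.105 ]] [[ 0.6537  0.0951  0.105 ]
 [ 0.6003  0.0996  0.105 ]
 [ 0.5879 -0.0126  0.105 ]
 [ 0.6423 -0.0174  0.105 ]] [0.63   0.0541 0.105 ] [0.621  0.0412 0.105 ]
0 39.2396340622754 [0.1427 0.1216 0.0491 0.0812]
1 24.794317327920226 [0.1122 0.132  0.0863 0.0649]
2 1.1732065453765586 [0.0988 0.0992 0.0993 0.0993]
3 25.51005154098226 [0.132  0.086  0.0652 0.1126]
mug [[ 0.623  -0.0435  0.095 ]] [[ 0.6181 -0.0508  0.095 ]] [[ 0.6208 -0.0474  0.0917]]
handle [[ 0.5536 -0.0414  0.083 ]
 [ 0.5533 -0.0518  0.083 ]] [[ 0.5571 -0.0449  0.083 ]
 [ 0.5582 -0.0334  0.083 ]]
tin [[0.6325 0.1398 0.088 ]] [[0.6367 0.14   0.088 ]]
orange [[ 0.4251 -0.2118  0.1   ]] [[ 0.4128 -0.2287  0.1   ]]
```

```bash
cat >> h.py <<'E'
from scipy.spatial.transform import Rotation as Rn
def down(yaw):  # tool z heading yaw(deg), x down
    c,s=np.cos(np.radians(yaw)),np.sin(np.radians(yaw)); z=np.array([c,s,0]);x=np.array([0,0,-1.]);y=np.cross(z,x)
    return np.c_[x,y,z]
def plan(pos,yaw,cur=None,R0=None):
    s=sensors.get_state(); R0=Rrpy(s['orientation']) if R0 is None else R0; p=s['tcp_pos'] if cur is None else np.array(cur)
    sh=R0.T@(np.array(pos)-p)*100; rv=Rn.from_matrix(R0.T@down(yaw)).as_rotvec(degrees=True)
    print('shift cm',sh.round(2),'turn',rv.round(2))
E
python3 - <<'E'
from h import *
np.set_printoptions(precision=3,suppress=True)
S,D=cam('scene'),cam('side')
print(Rrpy(sensors.get_state()['orientation']))
# big mug: rim centre scene ~ (207,216), side (434,207) ; base bottom
print(tri(S,[(207,218)],D,[(434,207)]))
print('base',toplane(S,[(213,274)],0),toplane(D,[(433,265)],0))
print('sandwich',toplane(S,[(346,210)],.03),toplane(D,[(282,293)],.03))
plan((.545,-.04,.30),-5)
E
```

```text
[[-0.     0.267  0.964]
 [-0.001  0.964 -0.267]
 [-1.    -0.001 -0.   ]]
[[ 0.735 -0.144  0.115]]
base [[ 0.759 -0.119  0.   ]] [[ 0.713 -0.178  0.   ]]
sandwich [[ 0.443 -0.036  0.03 ]] [[ 0.418 -0.062  0.03 ]]
shift cm [ -7.73 -51.74  53.59] turn [-10.51  -0.01   0.07]
```

>>> play_rows(rows=[[[-8,-52,53.5],[-10.5,0,0],6],[[-8,-52,53.5],[-10.5,0,0],6],[[-8,-52,53.5],[-10.5,0,0],6],[[-8,-52,53.5],[-10.5,0,0],6],[[-8,-52,53.5],[-10.5,0,0],6],[[-8,-52,53.5],[-10.5,0,0],6],[[-8,-52,53.5],[-10.5,0,0],6],[[-8,-52,53.5],[-10.5,0,0],6],[[-8,-52,53.5],[-10.5,0,0],6],[[-8,-52,53.5],[-10.5,0,0],6],[[-8,-52,53.5],[-10.5,0,0],6],[[-8,-52,53.5],[-10.5,0,0],6],[[-8,-52,53.5],[-10.5,0,0],6],[[-8,-52,53.5],[-10.5,0,0],6],[[-8,-52,53.5],[-10.5,0,0],6],[[-8,-52,53.5],[-10.5,0,0],6]])

```text
time: 2.15
tcp_pos: [0.5431, -0.0408, 0.3027]
orientation: [169.9, 90.0, 165.0]
contact_force: [-0.2, -0.1, -0.4]
gripper_width: 0.682
```

```bash
python3 - <<'E'
from h import *
s=sensors.get_state(); print(s['time'],s['tcp_pos'],s['joints'],s['gripper_width']); np.save('w1.npy',s,allow_pickle=True)
im=vision.snapshot('wrist'); save(im,'w1')
E
```

```text
2.15 [ 0.54308191 -0.04081967  0.30267599] [-5.55176061e+00  1.24935071e+01  9.90095150e+01  2.43394960e-03
  6.85106304e+01 -9.06364703e+01] 0.6823153636101935
```

View pics/w1.png

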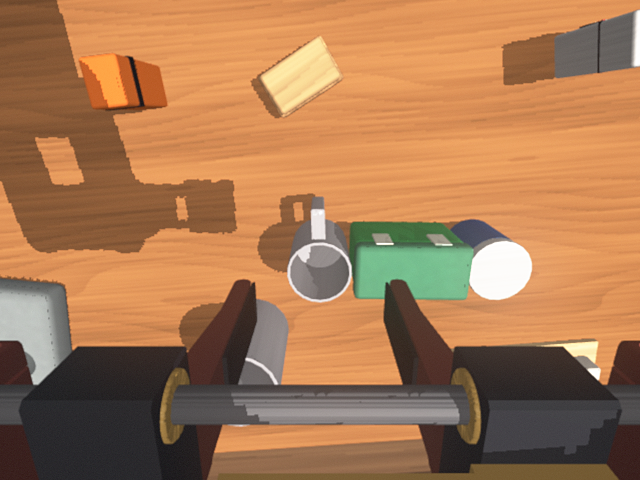

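The wrist view shows the small mug's rim centred near (320,272) with its handle pointing to the robot at (318,205–238). The box lid spans (352–470, 222–299) and the tin is at (498,265). Next I'll measure from this view and compare it with the other two.

```bash
python3 - <<'E'
from h import *
im=cv2.imread('pics/w1.png')
k=5;c=im[185:310,275:425];c=cv2.resize(c,None,fx=k,fy=k,interpolation=cv2.INTER_CUBIC)
for x in range(280,425,10): cv2.putText(c,str(x),((x-275)*k,10),0,.3,(0,0,0),1);cv2.line(c,((x-275)*k,12),((x-275)*k,18),(0,0,255),1)
for y in range(190,310,10): cv2.putText(c,str(y),(0,(y-185)*k+4),0,.3,(0,0,0),1);cv2.line(c,(22,(y-185)*k),(28,(y-185)*k),(0,0,255),1)
cv2.imwrite('pics/w1c.png',c)
hsv=cv2.cvtColor(im,cv2.COLOR_BGR2HSV)
m=cv2.inRange(hsv,(50,60,40),(90,255,255));cs,_=cv2.findContours(m,0,1);b=max(cs,key=cv2.contourArea)
print(cv2.minAreaRect(b)); m2=m.copy();cv2.imwrite('pics/gm.png',m)
print(hsv[232,400],hsv[280,400],hsv[238,360],hsv[250,400])
E
```

```text
((410.442626953125, 260.5505065917969), (123.0261459350586, 76.04054260253906), 0.6510604023933411)
[ 58 110 111] [14 85 84] [ 59 105 109] [ 69  95 175]
```

View pics/w1c.png

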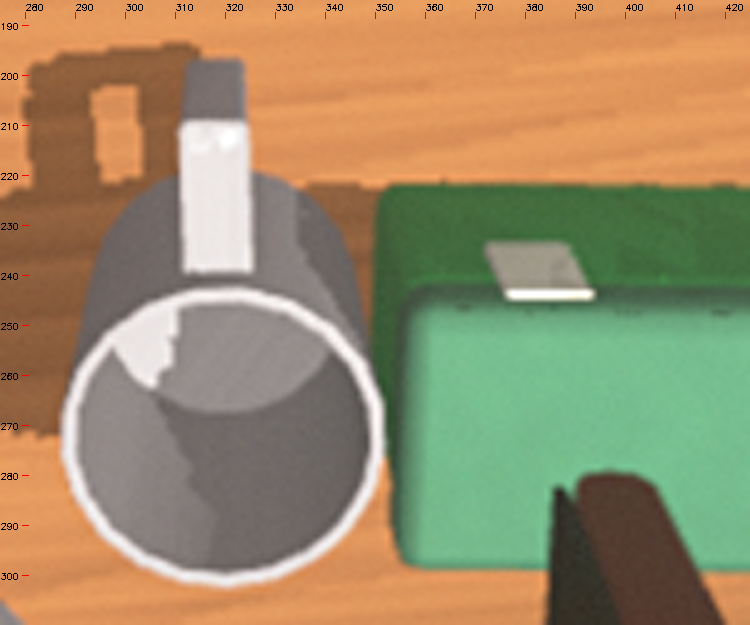

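```bash
python3 - <<'E'
from h import *
np.set_printoptions(precision=4,suppress=True)
s=np.load('w1.npy',allow_pickle=True).item();W=wcam(s);S,D=cam('scene'),cam('side')
im=cv2.imread('pics/w1.png').astype(int); hsv=cv2.cvtColor(im.astype(np.uint8),cv2.COLOR_BGR2HSV)
m=cv2.inRange(hsv,(60,60,120),(90,200,255));cs,_=cv2.findContours(m,0,1);b=max(cs,key=cv2.contourArea)
x,y,w,h=cv2.boundingRect(b);print('lid bbox',x,y,x+w,y+h)
P=toplane(W,b[:,0,:],.103)[:,:2].astype(np.float32);r=cv2.minAreaRect(P);print('lid rect world',r)
print('mug rim centre',toplane(W,[(319.5,272)],.095),'l/r',toplane(W,[(287,272),(352,272)],.095))
print('handle outer',toplane(W,[(310.5,209),(323.5,209)],.083),'inner',toplane(W,[(312.5,239.5),(326,239.5)],.083))
# triangulate heights: wrist vs scene vs side
for n,C,uv in (('scene',S,(260+103/4,200+86/4)),('side',D,(275+408/5,165+265/5))):
    print('mug',n,tri(W,[(319.5,272)],C,[uv]))
print('mug sd',tri(S,[(260+103/4,200+86/4)],D,[(275+408/5,165+265/5)]))
# lid corner centre
a=np.mean([(310.8,221),(290,232.5),(330,262.5),(352,249)],0);bb=np.mean([(320,176.4),(299.4,185),(332,211.4),(353.6,201.6)],0)
wc=(( 354+470)/2,(243+299)/2)
print('box',tri(W,[wc],S,[a]),tri(W,[wc],D,[bb]),tri(S,[a],D,[bb]))
# handle tip vs side
print('handle', tri(W,[(310.5,209)],D,[(275+288/5,165+360/5)]),tri(W,[(310.5,209)],D,[(275+270/5,165+347/5)]), tri(W,[(323.5,209)],D,[(275+270/5,165+347/5)]),tri(W,[(323.5,209)],D,[(275+288/5,165+360/5)]))
E
```

```text
lid bbox 355 246 473 299
lid rect world ((0.6214857697486877, 0.047940172255039215), (0.11696553975343704, 0.05764051154255867), 85.06049346923828)
mug rim centre [[ 0.6161 -0.0474  0.095 ]] l/r [[ 0.6131 -0.0812  0.095 ]
 [ 0.619  -0.0135  0.095 ]]
handle outer [[ 0.5508 -0.0509  0.083 ]
 [ 0.552  -0.0377  0.083 ]] inner [[ 0.5838 -0.0519  0.083 ]
 [ 0.585  -0.0378  0.083 ]]
mug scene [[ 0.6185 -0.0479  0.0901]]
mug side [[ 0.6193 -0.0485  0.0927]]
mug sd [[ 0.6208 -0.0474  0.0917]]
box [[0.6227 0.0488 0.0961]] [[0.625  0.0464 0.0989]] [[0.6264 0.0485 0.0979]]
handle [[ 0.5523 -0.0519  0.0833]] [[ 0.547  -0.0495  0.0916]] [[ 0.5546 -0.039   0.0807]] [[ 0.5601 -0.0412  0.0722]]
```

```bash
python3 - <<'E'
from h import *
s=sensors.get_state();R=Rrpy(s['orientation']);print(np.degrees(np.arctan2(R[1,2],R[0,2])))
plan((.555,-.0445,.048),-4)
E
```

```text
-4.922127676977715
shift cm [25.48 -0.26  1.2 ] turn [-0.92 -0.   -0.  ]
```

>>> play_rows(rows=[[[5,-0.26,1.2],[-0.9,0,0],4],[[10,-0.26,1.2],[-0.9,0,0],4],[[15,-0.26,1.2],[-0.9,0,0],4],[[19,-0.26,1.2],[-0.9,0,0],4],[[22,-0.26,1.2],[-0.9,0,0],4],[[24,-0.26,1.2],[-0.9,0,0],4],[[25.4,-0.26,1.2],[-0.9,0,0],4],[[25.4,-0.26,1.2],[-0.9,0,0],4],[[25.4,-0.26,1.2],[-0.9,0,0],4]])

```text
time: 3.32
tcp_pos: [0.5559, -0.0455, 0.0494]
orientation: [-2.3, 89.9, -6.4]
contact_force: [0.6, 0.2, 0.1]
gripper_width: 0.458
```

```bash
python3 - <<'E'
from h import *
s=sensors.get_state(); print(s['time'],s['tcp_pos'],s['contact_force'],s['gripper_width'])
a=vision.snapshot('side')[150:300,230:430];b=vision.snapshot('wrist')
cv2.imwrite('pics/s2.png',cv2.resize(a,None,fx=4,fy=4)[:,:,::-1]); save(b,'w2')
E
```

```text
3.325 [ 0.55589725 -0.04549581  0.04944074] [0.56692165 0.24321682 0.07030539] 0.45845026600128586
```

View pics/s2.png

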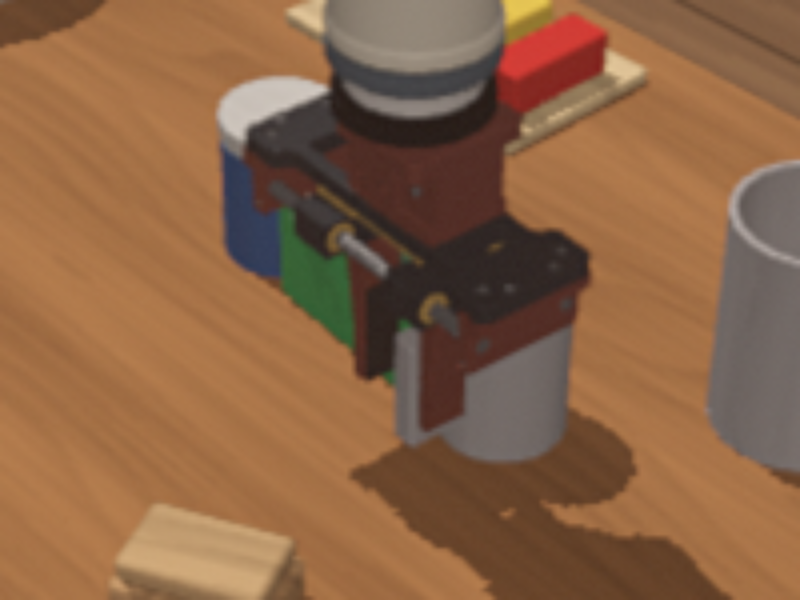

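View pics/w2.png

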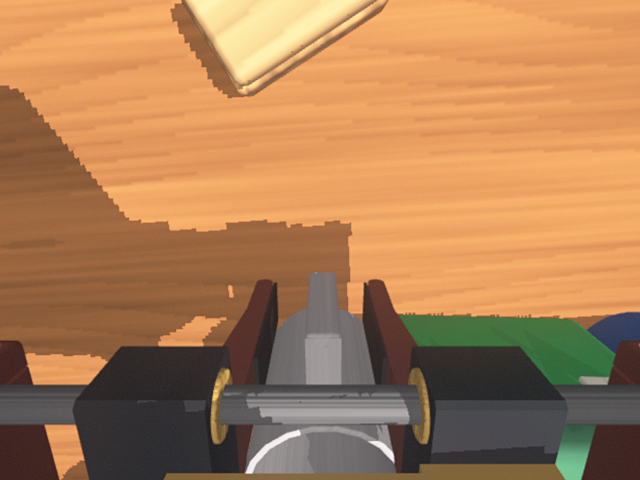

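The handle sits between the fingers (pixel column about 322) and the gripper body is clear of the row. I'll grip and then slide.

>>> play_rows(rows=[[[0,0,0],[0,0,0],0.5],[[0,0,0],[0,0,0],0.5],[[0,0,0],[0,0,0],0.5],[[0,0,0],[0,0,0],0.5],[[0,0,0],[0,0,0],0.5],[[0,0,0],[0,0,0],0.5]], force=25)

```text
time: 4.18
tcp_pos: [0.5554, -0.0455, 0.0488]
orientation: [14.1, 90.0, 10.0]
contact_force: [-1.0, 0.6, 3.6]
gripper_width: 0.154
```

>>> play_rows(rows=[[[0,-0.3,0],[0,0,0],0.5],[[0,-0.8,0],[0,0,0],0.5],[[0,-1.3,0],[0,0,0],0.5],[[0,-1.8,0],[0,0,0],0.5],[[0,-2.3,-0.1],[0,0,0],0.5],[[0,-2.8,-0.1],[0,0,0],0.5],[[0,-3.3,-0.1],[0,0,0],0.5],[[0,-3.8,-0.1],[0,0,0],0.5],[[0,-4.3,-0.1],[0,0,0],0.5],[[0,-4.7,-0.15],[0,0,0],0.5],[[0,-4.9,-0.15],[0,0,0],0.5],[[0,-4.9,-0.15],[0,0,0],0.5],[[0,-4.9,-0.15],[0,0,0],0.5]])

```text
time: 5.8
tcp_pos: [0.5504, -0.0946, 0.0487]
orientation: [-47.0, 90.0, -51.1]
contact_force: [0.3, 2.2, 4.7]
gripper_width: 0.159
```

```bash
python3 - <<'E'
from h import *
s=sensors.get_state(); print(s['time'],s['tcp_pos'],s['contact_force'],s['gripper_width'])
a=vision.snapshot('side')[150:300,230:430]
cv2.imwrite('pics/s3.png',cv2.resize(a,None,fx=4,fy=4)[:,:,::-1])
E
```

```text
5.8 [ 0.5503677  -0.0946087   0.04873744] [0.34078338 2.21997938 4.72301281] 0.15949950027565232
```

View pics/s3.png

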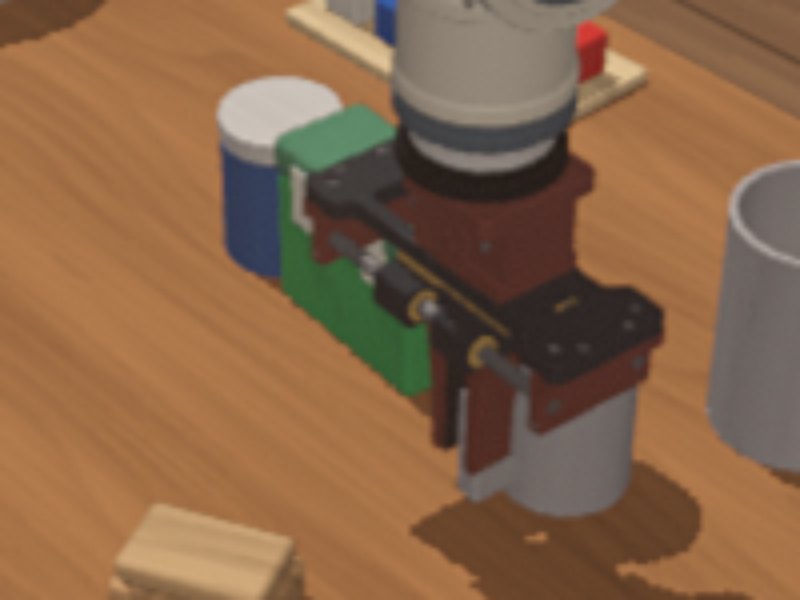

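The mug has moved with the hand, upright and clear of the box. I'll open and rise for a measuring look.

>>> play_rows(rows=[[[0,0,0],[0,0,0],4],[[0,0,0],[0,0,0],4],[[0,0,0],[0,0,0],4],[[0,0,0],[0,0,0],4],[[-3,0,0],[0,0,0],4],[[-8,0,0],[0,0,0],4],[[-13,2,0],[0,0,0],4],[[-18,4,0],[0,0,0],4],[[-23,6,0],[0,0,0],6],[[-26,7,0],[0,0,0],7],[[-26,7,0],[0,0,0],7],[[-26,7,0],[0,0,0],7]])

```text
time: 7.35
tcp_pos: [0.5545, -0.0247, 0.3074]
orientation: [-174.1, 89.9, -178.2]
contact_force: [0.6, 0.9, -0.5]
gripper_width: 0.791
```

```bash
cat > meas.py <<'E'
from h import *
np.set_printoptions(precision=4,suppress=True)
def crop(im,x0,y0,x1,y1,k,out):
    c=cv2.resize(im[y0:y1,x0:x1],None,fx=k,fy=k,interpolation=cv2.INTER_CUBIC)
    for x in range((x0+9)//10*10,x1,10): cv2.putText(c,str(x),((x-x0)*k,10),0,.3,(0,0,0),1);cv2.line(c,((x-x0)*k,12),((x-x0)*k,18),(0,0,255),1)
    for y in range((y0+9)//10*10,y1,10): cv2.putText(c,str(y),(0,(y-y0)*k+4),0,.3,(0,0,0),1);cv2.line(c,(22,(y-y0)*k),(28,(y-y0)*k),(0,0,255),1)
    cv2.imwrite('pics/'+out+'.png',c)
E
python3 - <<'E'
from meas import *
s=sensors.get_state(); print(s['time'],s['tcp_pos']); np.save('w3.npy',s,allow_pickle=True)
save(vision.snapshot('wrist'),'w3'); save(vision.snapshot('scene'),'scene3');save(vision.snapshot('side'),'side3')
E
```

```text
7.35 [ 0.5545 -0.0247  0.3074]
```

View pics/w3.png

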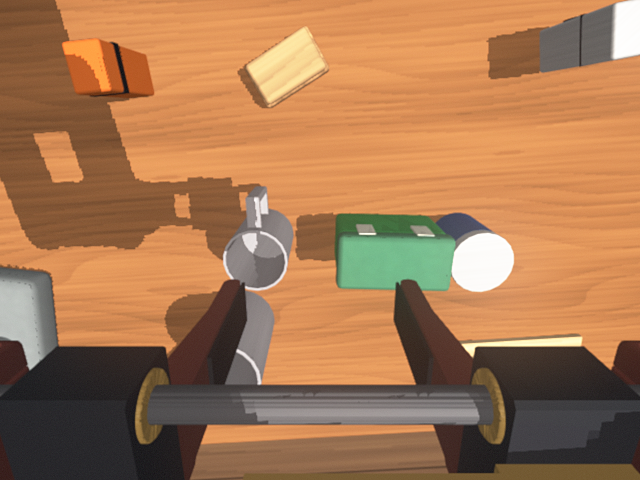

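```bash
python3 - <<'E'
from meas import *
im=cv2.imread('pics/w3.png'); crop(im,215,180,365,300,5,'w3c')
s=np.load('w3.npy',allow_pickle=True).item();W=wcam(s)
R=Rrpy(s['orientation']);print('heading',np.degrees(np.arctan2(R[1,2],R[0,2])))
hsv=cv2.cvtColor(im,cv2.COLOR_BGR2HSV)
m=cv2.inRange(hsv,(60,60,120),(90,200,255));cs,_=cv2.findContours(m,0,1);b=max(cs,key=cv2.contourArea)
P=toplane(W,b[:,0,:],.103)[:,:2].astype(np.float32);print('lid rect',cv2.minAreaRect(P),cv2.boundingRect(b))
E
```

```text
heading -4.1165807972434605
lid rect ((0.6214070320129395, 0.04798265919089317), (0.11676019430160522, 0.058349672704935074), 84.36910247802734) (338, 236, 117, 55)
```

View pics/w3c.png

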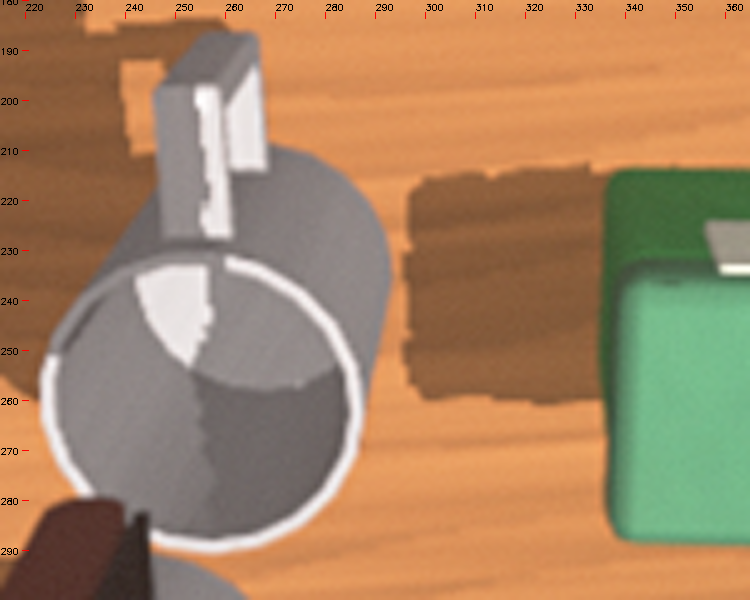

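```bash
python3 - <<'E'
from meas import *
s=np.load('w3.npy',allow_pickle=True).item();W=wcam(s);S,D=cam('scene'),cam('side')
im=cv2.imread('pics/w3.png')
M=toplane(W,[(255.5,260.5)],.095)[0];B=np.array([.622,.0479])
a=np.radians(-5.7);ex=np.array([np.cos(a),np.sin(a)]);ey=np.array([-ex[1],ex[0]])
print('mug',M,'in box',(M[:2]-B)@ex,(M[:2]-B)@ey)
# silver with thresholding in scene3 / side3: crop
for n,bx in(('scene3',(255,190,375,320)),('side3',(270,160,400,290))):
    crop(cv2.imread(f'pics/{n}.png'),*bx,4,n+'c')
c=B+ey*-0.0855; print('target case centre',c)
E
python3 - <<'E'
import cv2,numpy as np
a=cv2.imread('pics/scene3c.png');b=cv2.imread('pics/side3c.png')
c=np.zeros((520,800,3),np.uint8)
a=cv2.resize(a,(400,int(a.shape[0]*400/a.shape[1])));b=cv2.resize(b,(400,400));c[:a.shape[0],:400]=a;c[:400,400:]=b;cv2.imwrite('pics/both3.png',c)
E
```

```text
mug [ 0.6114 -0.0963  0.095 ] in box 0.0037912762038995046 -0.1445295799849501
target case centre [ 0.6135 -0.0372]
```

View pics/both3.png

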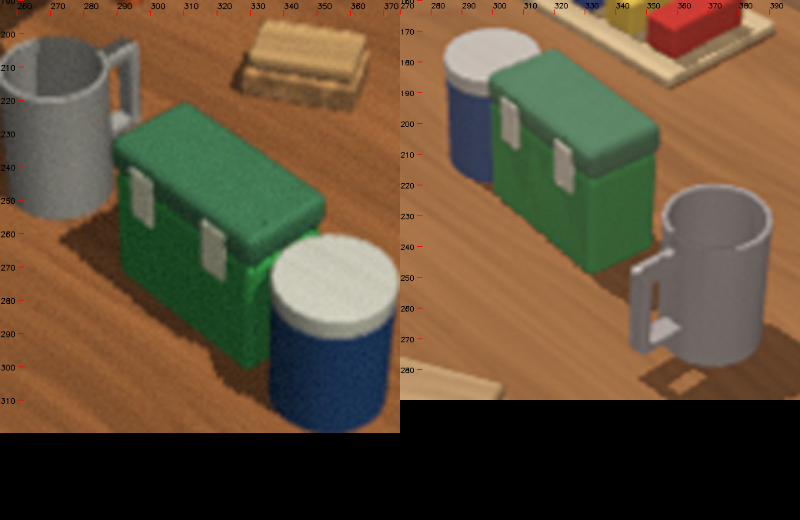

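Side and scene views show the box unmoved and the mug upright with a clear gap of about 50 mm. On to the silver case.

```bash
python3 - <<'E'
from h import *
plan((.425,.250,.30),-82)
E
```

```text
shift cm [  0.74  26.48 -14.9 ] turn [77.85 -0.14  0.12]
```

>>> play_rows(rows=[[[0.7,26.5,-14.9],[77.9,0,0],7],[[0.7,26.5,-14.9],[77.9,0,0],7],[[0.7,26.5,-14.9],[77.9,0,0],7],[[0.7,26.5,-14.9],[77.9,0,0],7],[[0.7,26.5,-14.9],[77.9,0,0],7],[[0.7,26.5,-14.9],[77.9,0,0],7],[[0.7,26.5,-14.9],[77.9,0,0],7],[[0.7,26.5,-14.9],[77.9,0,0],7],[[0.7,26.5,-14.9],[77.9,0,0],7],[[0.7,26.5,-14.9],[77.9,0,0],7],[[0.7,26.5,-14.9],[77.9,0,0],7]])

```text
time: 8.88
tcp_pos: [0.4257, 0.2503, 0.3014]
orientation: [-71.1, 90.0, -153.0]
contact_force: [-0.1, 0.5, -0.1]
gripper_width: 0.798
```

```bash
python3 - <<'E'
from meas import *
s=sensors.get_state(); print(s['time'],s['tcp_pos'],s['joints']); np.save('w4.npy',s,allow_pickle=True)
R=Rrpy(s['orientation']);print('heading',np.degrees(np.arctan2(R[1,2],R[0,2])))
save(vision.snapshot('wrist'),'w4')
E
```

```text
8.875 [0.4257 0.2503 0.3014] [ 29.0689   7.8335 104.9424   0.0011  67.2517  21.018 ]
heading -81.94953867291737
```

View pics/w4.png

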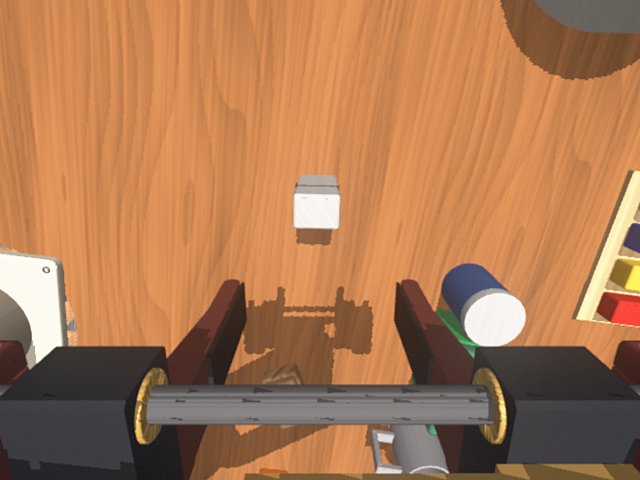

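The silver case's top is the bright square at about (294–340, 194–229), seen nearly square to the jaws, with its seam above at row 187.

```bash
python3 - <<'E'
from meas import *
im=cv2.imread('pics/w4.png'); crop(im,280,165,355,245,7,'w4c')
s=np.load('w4.npy',allow_pickle=True).item();W=wcam(s);S,D=cam('scene'),cam('side')
hsv=cv2.cvtColor(im,cv2.COLOR_BGR2HSV)
m=cv2.inRange(hsv,(0,0,200),(180,45,255));m[:, :280]=0;m[:,355:]=0;m[:165]=0;m[245:]=0
cs,_=cv2.findContours(m,0,1);b=max(cs,key=cv2.contourArea);print(cv2.minAreaRect(b))
P=toplane(W,b[:,0,:],.115)[:,:2].astype(np.float32);print(cv2.minAreaRect(P))
c=cv2.minAreaRect(b)[0]
ca=np.mean([(466.7,222),(482.8,228),(474.7,239.7),(458,233)],0);cb=np.mean([(191.3,177.7),(200.8,183.7),(184.5,192.3),(175,186.3)],0)
print('tri',tri(W,[c],S,[ca]),tri(W,[c],D,[cb]))
E
```

```text
((316.306884765625, 210.4530029296875), (45.51021957397461, 34.20902633666992), 1.5911402702331543)
((0.4211200475692749, 0.24626518785953522), (0.042300306260585785, 0.032940324395895004), 6.3856987953186035)
tri [[0.421  0.2456 0.1091]] [[0.4234 0.2446 0.1118]]
```

View pics/w4c.png

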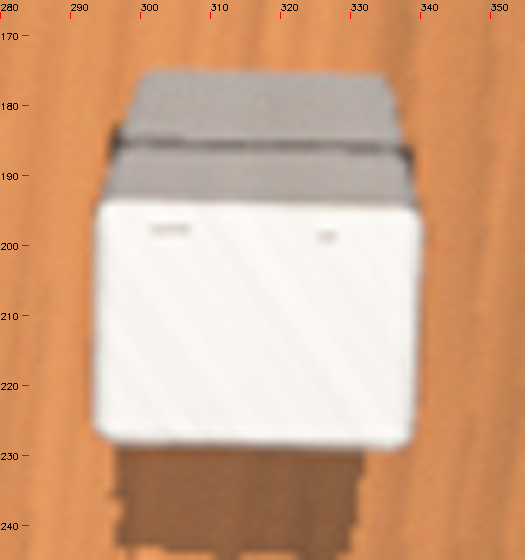

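```bash
python3 - <<'E'
from h import *
plan((.422,.2457,.061),-83.3)
E
```

```text
shift cm [24.06 -0.43  0.4 ] turn [1.33 0.01 0.01]
```

>>> play_rows(rows=[[[5,-0.43,0.4],[1.3,0,0],7],[[10,-0.43,0.4],[1.3,0,0],7],[[14,-0.43,0.4],[1.3,0,0],7],[[18,-0.43,0.4],[1.3,0,0],7],[[21,-0.43,0.4],[1.3,0,0],7],[[23,-0.43,0.4],[1.3,0,0],7],[[24,-0.43,0.4],[1.3,0,0],7],[[24,-0.43,0.4],[1.3,0,0],7],[[24,-0.43,0.4],[1.3,0,0],3.5],[[24,-0.43,0.4],[1.3,0,0],3.5],[[24,-0.43,0.4],[1.3,0,0],3.5],[[24,-0.43,0.4],[1.3,0,0],3.5],[[24,-0.43,0.4],[1.3,0,0],3.5],[[24,-0.43,0.4],[1.3,0,0],3.5]], force=25)

```text
time: 10.68
tcp_pos: [0.4224, 0.2462, 0.0622]
orientation: [112.4, 89.9, 29.1]
contact_force: [-0.1, -0.4, 6.3]
gripper_width: 0.5
```

```bash
python3 - <<'E'
from meas import *
s=sensors.get_state(); print(s['time'],s['tcp_pos'],s['contact_force'],s['gripper_width']*8.78)
R=Rrpy(s['orientation']);print('heading',np.degrees(np.arctan2(R[1,2],R[0,2])))
cv2.imwrite('pics/s5.png',cv2.resize(vision.snapshot('side')[130:260,120:270],None,fx=4,fy=4)[:,:,::-1])
E
```

```text
10.675 [0.4224 0.2462 0.0622] [-0.0698 -0.4321  6.3008] 4.389288650895658
heading -83.31616606424198
```

View pics/s5.png

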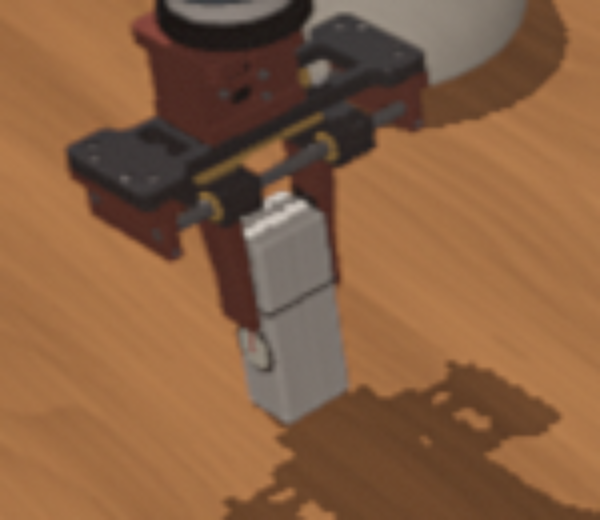

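Gripped at 43.9 mm and standing straight between the pads. I'll lift and carry it to above the gap.

```bash
python3 - <<'E'
from h import *
plan((.4224,.2462,.22),-83.3)
plan((.6135,-.037,.22),-95.7)
E
```

```text
shift cm [-1.578e+01  2.000e-02 -1.000e-02] turn [-0.02 -0.02 -0.05]
shift cm [-15.78  15.7   30.34] turn [12.38 -0.02 -0.04]
```

>>> play_rows(rows=[[[-1,0,0],[0,0,0],3.5],[[-4,0,0],[0,0,0],3.5],[[-8,0,0],[0,0,0],3.5],[[-12,0,0],[0,0,0],3.5],[[-15.8,1,2],[0,0,0],3.5],[[-15.8,3,6],[4,0,0],3.5],[[-15.8,5,10],[8,0,0],3.5],[[-15.8,7.5,15],[12.4,0,0],3.5],[[-15.8,10,20],[12.4,0,0],3.5],[[-15.8,12.5,25],[12.4,0,0],3.5],[[-15.8,14.5,28],[12.4,0,0],3.5],[[-15.8,15.7,30.3],[12.4,0,0],3.5],[[-15.8,15.7,30.3],[12.4,0,0],3.5],[[-15.8,15.7,30.3],[12.4,0,0],3.5]])

```text
time: 12.48
tcp_pos: [0.6123, -0.0359, 0.2195]
orientation: [-104.1, 89.9, 160.2]
contact_force: [-0.4, 1.2, -2.1]
gripper_width: 0.499
```

```bash
python3 - <<'E'
from meas import *
s=sensors.get_state(); print(s['time'],s['tcp_pos'],s['contact_force'],s['gripper_width']*8.78); np.save('w6.npy',s,allow_pickle=True)
R=Rrpy(s['orientation']);print('heading',np.degrees(np.arctan2(R[1,2],R[0,2])))
save(vision.snapshot('wrist'),'w6');save(vision.snapshot('scene'),'scene6');save(vision.snapshot('side'),'side6')
c=np.hstack([cv2.resize(cv2.imread(f'pics/{n}.png')[y:y+200,x:x+200],None,fx=2,fy=2) for n,x,y in(('scene6',210,120),('side6',240,100))]);cv2.imwrite('pics/b6.png',c)
E
```

```text
12.475 [ 0.6123 -0.0359  0.2195] [-0.4022  1.2041 -2.1292] 4.381353608370425
heading -95.69102851770786
```

View pics/w6.png

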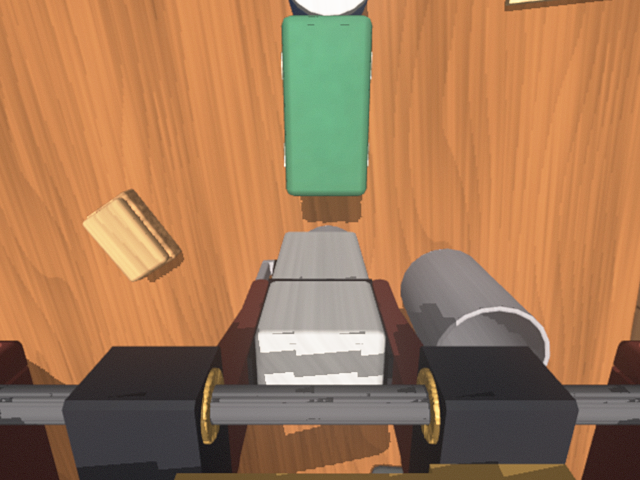

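View pics/b6.png

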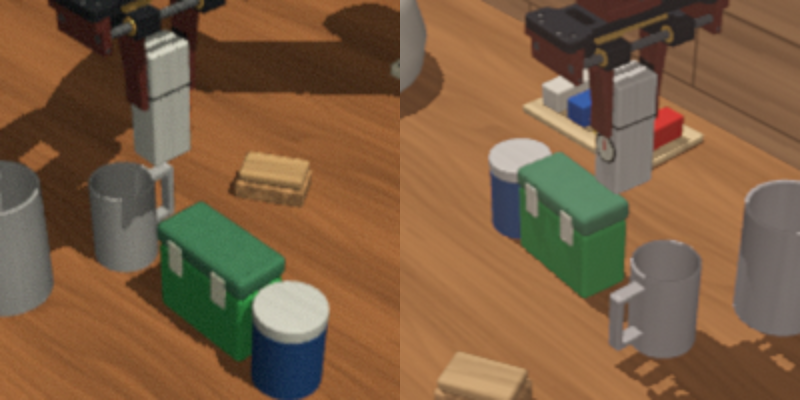

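The wrist view shows the lid at (283–371, 15–195), square to the hand. The case is held straight, with its near face's bottom edge at row 232, columns 283–361. I'll cross-check the lateral fit from this view.

```bash
python3 - <<'E'
from meas import *
im=cv2.imread('pics/w6.png')
s=np.load('w6.npy',allow_pickle=True).item();W=wcam(s)
hsv=cv2.cvtColor(im,cv2.COLOR_BGR2HSV)
m=cv2.inRange(hsv,(60,60,110),(90,200,255));cs,_=cv2.findContours(m,0,1);b=max(cs,key=cv2.contourArea);print(cv2.boundingRect(b))
P=toplane(W,b[:,0,:],.103)[:,:2].astype(np.float32);r=cv2.minAreaRect(P);print(r)
zb=s['tcp_pos'][2]-.0622
E_=toplane(W,[(283,232),(361,232)],zb);print('case bottom +y edge',E_)
Et=toplane(W,[(271,281),(376,281)],zb+.115);print('case top +y edge',Et)
B=np.array(r[0]);a=np.radians(r[2]-90 if r[2]>45 else r[2]);ex=np.array([np.cos(a),np.sin(a)]);ey=np.array([-ex[1],ex[0]])
mid=E_.mean(0)[:2]-ey*.017;print('yaw',np.degrees(a),'case centre (bottom)',mid,'in box',(mid-B)@ex,(mid-B)@ey,'tcp in box',(s['tcp_pos'][:2]-B)@ex,(s['tcp_pos'][:2]-B)@ey)
midt=Et.mean(0)[:2]-ey*.017;print('top',midt,(midt-B)@ex,(midt-B)@ey)
E
```

```text
(282, 15, 90, 180)
((0.6230407357215881, 0.04879498854279518), (0.11720939725637436, 0.05809040367603302), 84.31221771240234)
case bottom +y edge [[ 0.5893 -0.0192  0.1573]
 [ 0.6369 -0.0239  0.1573]]
case top +y edge [[ 0.5988  0.      0.2723]
 [ 0.6315 -0.0032  0.2723]]
yaw -5.687782287597656 case centre (bottom) [ 0.6114 -0.0384] in box -0.002909197535499966 -0.08795987127229977 tcp in box -0.002279727246546997 -0.08538641668017374
top [ 0.6135 -0.0185] -0.0028393626128698467 -0.06793235734248197
```

>>> play_rows(rows=[[[0,0.25,-0.1],[0,0,0],3.5],[[2,0.25,-0.1],[0,0,0],3.5],[[4,0.25,-0.1],[0,0,0],3.5],[[6,0.25,-0.1],[0,0,0],3.5],[[8,0.25,-0.1],[0,0,0],3.5],[[10,0.25,-0.1],[0,0,0],3.5],[[12,0.25,-0.1],[0,0,0],3.5],[[13.5,0.25,-0.1],[0,0,0],3.5],[[14.5,0.25,-0.1],[0,0,0],3.5],[[15,0.25,-0.1],[0,0,0],3.5],[[15.4,0.25,-0.1],[0,0,0],3.5],[[15.4,0.25,-0.1],[0,0,0],3.5],[[15.4,0.25,-0.1],[0,0,0],3.5]])

```text
time: 14.25
tcp_pos: [0.6161, -0.036, 0.0661]
orientation: [90.2, 90.0, -5.6]
contact_force: [0.3, 0.7, -2.5]
gripper_width: 0.501
```

```bash
python3 - <<'E'
from meas import *
s=sensors.get_state(); print(s['time'],s['tcp_pos'],s['contact_force'],s['gripper_width']*8.78)
save(vision.snapshot('scene'),'scene7');save(vision.snapshot('side'),'side7')
c=np.hstack([cv2.resize(cv2.imread(f'pics/{n}.png')[y:y+160,x:x+160],None,fx=2.5,fy=2.5) for n,x,y in(('scene7',225,160),('side7',270,140))]);cv2.imwrite('pics/b7.png',c)
E
```

```text
14.25 [ 0.6161 -0.036   0.0661] [ 0.3291  0.7192 -2.472 ] 4.396732881021645
```

View pics/b7.png

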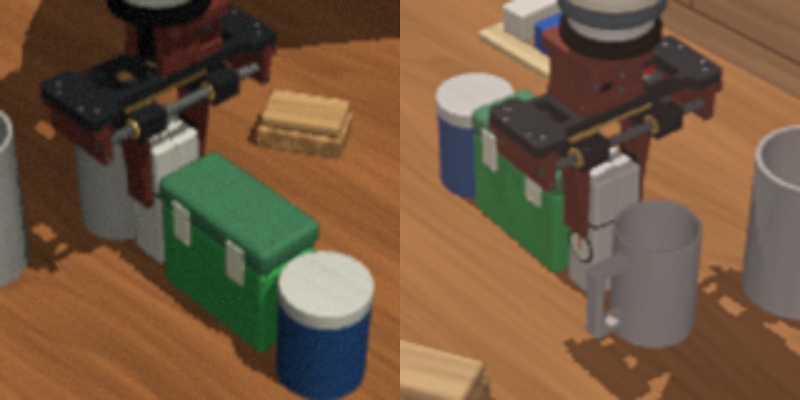

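The case is in the gap with clearance on both sides and nothing is touching. About 4 mm remains.

>>> play_rows(rows=[[[0.15,0,0],[0,0,0],3.5],[[0.3,0,0],[0,0,0],3.5],[[0.4,0,0],[0,0,0],3.5],[[0.4,0,0],[0,0,0],3.5],[[0.4,0,0],[0,0,0],3.5]])

```text
time: 14.98
tcp_pos: [0.6158, -0.036, 0.0623]
orientation: [-141.4, 90.0, 122.9]
contact_force: [-2.2, 0.1, 5.4]
gripper_width: 0.501
```

The vertical force went from −2.5 to +5.4 N at the same height it was picked from, so it is standing. I'll release and rise.

>>> play_rows(rows=[[[0,0,0],[0,0,0],4.8],[[0,0,0],[0,0,0],5.4],[[0,0,0],[0,0,0],6],[[0,0,0],[0,0,0],6.4],[[0,0,0],[0,0,0],6.4],[[0,0,0],[0,0,0],6.4],[[-2,0,0],[0,0,0],6.4],[[-5,0,0],[0,0,0],6.4],[[-9,0,0],[0,0,0],6.4],[[-14,0,0],[0,0,0],6.4],[[-19,0,0],[0,0,0],6.4],[[-24,0,0],[0,0,0],6.4],[[-26,0,-4],[0,0,0],6.4],[[-26,0,-9],[0,0,0],6.4],[[-26,0,-12],[0,0,0],6.4],[[-26,0,-12],[0,0,0],6.4]])

```text
time: 16.98
tcp_pos: [0.6276, 0.0853, 0.3231]
orientation: [109.0, 89.9, 13.4]
contact_force: [0.3, 0.6, -0.4]
gripper_width: 0.727
```

```bash
python3 - <<'E'
from meas import *
s=sensors.get_state(); print(s['time'],s['tcp_pos'],s['contact_force'],s['gripper_width']*8.78); np.save('w8.npy',s,allow_pickle=True)
save(vision.snapshot('wrist'),'w8');save(vision.snapshot('scene'),'scene8');save(vision.snapshot('side'),'side8')
c=np.hstack([cv2.resize(cv2.imread(f'pics/{n}.png')[y:y+160,x:x+160],None,fx=2.5,fy=2.5) for n,x,y in(('scene8',225,160),('side8',270,140))]);cv2.imwrite('pics/b8.png',c)
E
```

```text
16.975 [0.6276 0.0853 0.3231] [ 0.305   0.5981 -0.364 ] 6.3858301654633
```

View pics/w8.png

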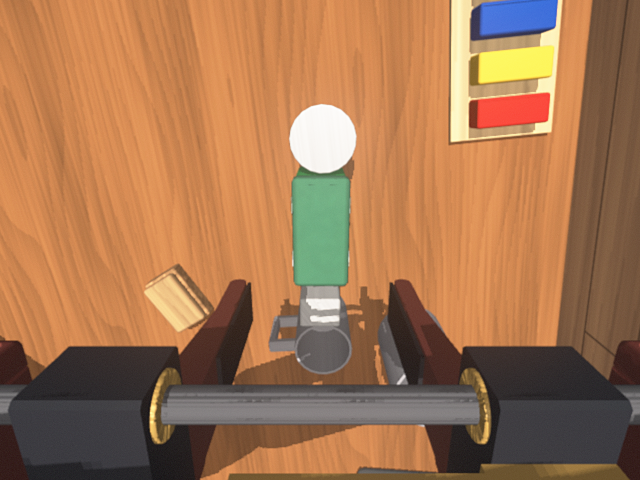

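View pics/b8.png

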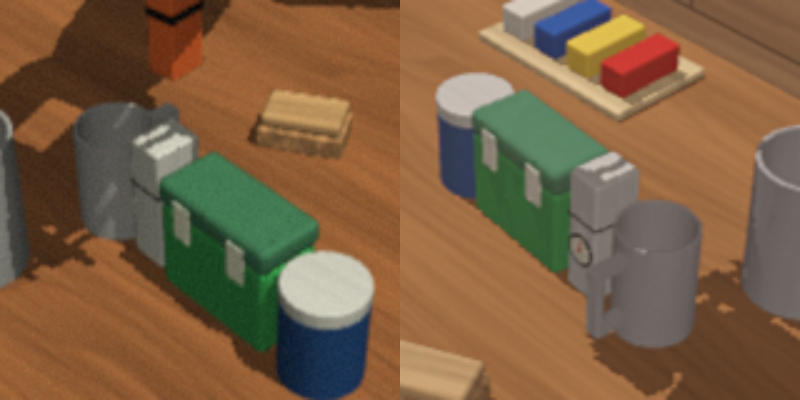

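The case stands upright between box and mug in all three views: wrist about (323,305), scene crop (165,190), side crop (603,220). I'll do a final check on numbers.

```bash
python3 - <<'E'
from meas import *
im=cv2.imread('pics/w8.png'); crop(im,265,260,375,380,5,'w8c')
s=np.load('w8.npy',allow_pickle=True).item();W=wcam(s)
hsv=cv2.cvtColor(im,cv2.COLOR_BGR2HSV)
m=cv2.inRange(hsv,(60,60,80),(90,200,255));cs,_=cv2.findContours(m,0,1);b=max(cs,key=cv2.contourArea);print(cv2.boundingRect(b))
P=toplane(W,b[:,0,:],.103)[:,:2].astype(np.float32);print(cv2.minAreaRect(P))
E
```

```text
(292, 171, 58, 115)
((0.6232204437255859, 0.05182255059480667), (0.12416379153728485, 0.057898588478565216), 84.33003997802734)
```

View pics/w8c.png

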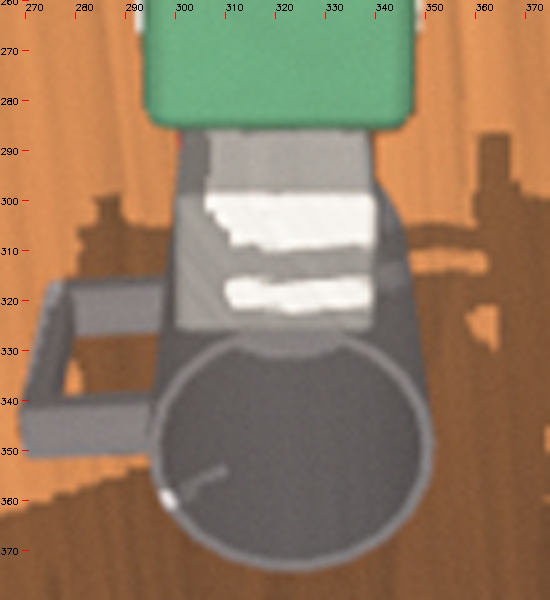

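```bash
python3 - <<'E'
from meas import *
s=np.load('w8.npy',allow_pickle=True).item();W=wcam(s)
B=np.array([.6232,.0488]);a=np.radians(-5.67);ex=np.array([np.cos(a),np.sin(a)]);ey=np.array([-ex[1],ex[0]])
f=lambda uv,z:np.c_[(toplane(W,uv,z)[:,:2]-B)@ex,(toplane(W,uv,z)[:,:2]-B)@ey]
print('lid -y edge',f([(295,285.5),(345,285.5)],.103))
c=f([(299.5,299),(339.5,299),(338.5,326),(300,326)],.115);print('case',c,c.mean(0))
M=f([(322.5,350)],.095);print('mug',M, 'dist',np.linalg.norm(M-c.mean(0)))
# independent: scene & side case-top centres from crops (x/2.5+off)
S,D=cam('scene'),cam('side')
ca=np.array([(162,120),(197,143),(170,165),(133,146)])/2.5+[225,160];cb=np.array([(604,151),(638,172),(605,189),(571,167)])/2.5-[160,0]+[270,140]
for C,p in((S,ca),(D,cb)): g=toplane(C,p.mean(0),.115)[:,:2];print('case top centre',g)
print('tri',tri(S,ca.mean(0),D,cb.mean(0)))
o=cv2.imread('pics/scene8.png').astype(int);o0=cv2.imread('pics/scene0.png').astype(int)
for q in('scene0','scene8','side0','side8'):
    h=cv2.cvtColor(cv2.imread(f'pics/{q}.png'),cv2.COLOR_BGR2HSV);m=cv2.inRange(h,(3,190,60),(12,255,255));cs,_=cv2.findContours(m,0,1);b=max(cs,key=cv2.contourArea);print(q,cv2.boundingRect(b))
E
```

```text
lid -y edge [[-0.0279 -0.0597]
 [ 0.0267 -0.0596]]
case [[-0.0225 -0.0699]
 [ 0.0203 -0.0698]
 [ 0.0198 -0.1027]
 [-0.0225 -0.1027]] [-0.0012 -0.0863]
mug [[ 0.0025 -0.1471]] dist 0.06092849625654023
case top centre [[ 0.6247 -0.0259]]
case top centre [[ 0.6149 -0.0398]]
tri [[ 0.6202 -0.0331  0.1088]]
scene0 (284, 164, 22, 28)
scene8 (284, 164, 22, 28)
side0 (328, 330, 31, 36)
side8 (328, 330, 31, 36)
```

```bash
python3 - <<'E'
from rig import finish_job
print(finish_job())
E
```

```text
the job is handed in; nothing more can be done
None
```

I slid the steel mug about 49 mm along the row by its handle. I then stood the silver case in the gap beside the green lunch box, released it, backed the arm clear and handed the job in at about 17 s.

**Last wrist-view check, measured from the lunch box:**

| Item | Measured |
|---|---|
| Case position | x −1 mm, y −86 mm |
| Case angle | square to the box within about 1° |
| Mug position | x +3 mm, y −147 mm |
| Case to mug, centre to centre | 61 mm (limit 77 mm) |
| Free space on each side of the case | about 10 mm |

- **Other items:** The mug and box look upright. The box stayed where it was. The orange case's outline is identical in the first and last pictures.
- **Where the cameras disagreed:** The scene and side cameras place things about 10–15 mm apart from each other when used alone, and the wrist camera falls between them. Combined, those two put the case 3–6 mm from the wrist reading, so I used the wrist camera for the positions relative to the box.
- **Heights:** Heights measured from two views came out 2–9 mm below the stated ones. I set the case down at the height it was picked from instead, and contact showed in the vertical force (−2.5 to +5.4 N).

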